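# Index the engraving table and hold its sprung guard at the mark

### The arm

A 7-joint arm with a two-finger parallel gripper is mounted at the origin on the work surface. World frame = base frame: x ahead of the robot, y to its left, z up, the work surface at z = 0. Lengths are in m, angles in rad, forces in N, time in s.
With the tool pointing down it reaches from about 0.425 to 0.975 m from the base axis. Payload 16.7 kg.
Tool frame: the origin (TCP) lies on the centre line of the jaws, within the pads' length; the fingertips stand 14 mm ahead of it and the grasp point (between the pads) lies 5 mm behind it (manip.tcp_to_tips is the distance from the TCP to the fingertips, in m); z points along the fingers, y is the line along which they close (so a half turn about z gives the same grasp; the last joint's range is limited). The gripper opens to 85 mm and grips with 20 to 120 N. Pads are 22 mm wide; open, the fingers measure 114 mm over their backs; the gripper's body (76 mm by 85 mm) begins 54 mm behind the grasp point. The pads swing forward as they close: fully open they stand 13 mm farther back than shut.
Start: joints at [-1.488, 0.426, 0.074, 1.606, -0.034, 1.111, -0.067], TCP at [0.155, 0.657, 0.245] pointing down, gripper open.
Joint ranges: [-2.85, 2.85], [-0.5, 2.14], [-1.23, 1.37], [0.21, 2.46], [-1.02, 4.16], [0.16, 2.05], [-2.73, 2.73]. Speed limits (rad/s): [1.89, 1.89, 2.39, 2.39, 3.01, 3.01, 3.01].

### API

Orientations are given as a unit quaternion [x, y, z, w].
In Python, from workcell import manip gives the robot as it stands. Calls block until the motion is done:
- manip.reach(position, orientation): joint-space move of the TCP to a pose.
- manip.move_linear(position, velocity=0.15, attitude=None): straight line of the TCP; attitude=None keeps the orientation; velocity is the mean speed in m/s.
- manip.move_joints(angles): joint-space move.
- manip.open() and manip.close(force=None): open the fingers fully, or close them until they stop; force is the grip in N (None keeps the last).
- manip.dwell(seconds).
- manip.solve_ik(position, orientation): joint angles nearest the present ones, or None.
- manip.read_state(): the state.
- manip.read_camera(name): name is "scene" or "top"; returns the picture (384x512x3 uint8, red, green, blue); there is no depth.
- manip.calibration(name): a dict with "fx", "fy", "cx", "cy" (pixels), "rvec" (rotation vector, rad) and "tvec" (3), from world to camera coordinates, as OpenCV has them. Camera axes: x right, y down, z forward; pixel columns grow to the right and rows downward; lengths in m; the calibration is good to about 2 mm. A picture is of the moment at which its call begins. calibration takes no time and is no camera call.
A pose or a line that the arm cannot do raises manip.MotionError and nothing moves.
- manip.job_done(): hands the job in; it is judged then, once.
The state is a dict: "clock": time; "q": joint angles; "dq": joint speeds; "joint_efforts": joint torques, N m; "position": TCP position; "eef_rot": TCP orientation; "force": force on the tool from outside, world axes, zero at the start; "wrist_torque": the same for the moment, N m; "opening": opening from 0.0 (shut) to 1.0 (fully open); "gripper_force": force on a finger pad.
Only numpy, scipy, OpenCV 4.12 (cv2) and the standard library are available. Lean on these libraries where they do the work, as an engineer would, in place of code of your own. Each camera call takes 0.05 s, during which the arm holds its last target. There are 200 camera calls.

### The job

With the yellow guard still shut, turn the round indexing table by its black centre knob one click anticlockwise seen from above, so that the blue-banded brass cup comes to rest under the guard. Then lift the sprung guard by its black handle until it lies in line with the red pointer on the setting arc, and finish while holding it there: do not let go. Leave the red pointer and everything else on the bench where it is.

Things in the scene. Friction and masses are not known exactly. Their poses are not given: they have to be found in the camera images.
- station: Green steel base plate, 420 x 400 x 12 mm, fixed to the bench. Origin on the bench under the axis of the round table; x points from that axis towards the guard, z up; the plate spans x -170 to 250 mm, y -200 to 200 mm. Position and yaw differ from run to run. 'The station's x, y' means this frame.
- turret (a joint): Round aluminium indexing table: disc 310 mm across, top 45 mm above the bench, six fixed brass cups (44 mm across, tops at 95 mm) every 60 degrees at 130 mm radius. Angle in rad, positive anticlockwise from above, 0 at the start. Detents at each multiple of 1.047 rad pull with up to 0.18 N m; past halfway and let go, it settles in the next. The next position is 1.047.
- knob_grip (a point): Centre of the black bar knob on the table's axis, 155 mm above the bench, turning with the table. The bar is 56 mm long along this point's x axis, 16 mm thick along y and 30 mm high (140 to 170 mm above the bench); below it is a 20 mm post. The knob is well above the cups and the guard's handle.
- blue_cup (a point): Centre of the top of the cup with the blue band and blue top, moving with the table. It starts one position (60 degrees) clockwise of the working place.
- work_place (a point): Fixed point under the guard, where the top centre of the blue-banded cup belongs: 130 mm from the table's axis along the station's x, 95 mm above the bench.
- guard (a joint): The yellow framed clear guard, a flat lid 140 mm wide and 6 mm thick reaching 100 mm from its hinge towards the table's axis. Angle in rad, 0 shut (level), grows as it is lifted, stop at 1.4. A spring presses it shut: 0.3 N m when shut, 0.5 N m more per rad, about 3.5 to 6.5 N at the handle with its weight; it snaps shut when let go.
- guard_hinge (a point): Middle of the guard's hinge line, 215 mm from the table's axis along the station's x, 115 mm above the bench. The hinge line runs along the station's y.
- guard_handle (a point): The guard's black handle: bar 22 mm thick, 44 mm long along the station's y, flat ends, on a 12 mm wide neck. Origin at its centre, 140 mm from the hinge line, at hinge height when shut; the guard's edge is 40 mm behind it. x points to the hinge, tilting with the guard. Pinched across its ends from above (fingers closing along the station's y) it turns between the fingers as the guard rises.
- pointer (a joint): Red pointer pivoting about the guard's hinge line, beside the guard, 88 mm on the station's +y side, along a thin aluminium setting arc (fixed rod at y = 100 mm, radius 105 mm). Angle in rad on the same scale as guard: guard and pointer are in line when both values are equal. Set between 0.5 and 0.9 rad, stiff, not to be moved.
- pointer_tip (a point): Free end of the red pointer, 118 mm from the hinge line. Its x axis points along the pointer towards the hinge.
- spare_vase: Loose brass vase, 48 mm across, 55 mm tall, standing on the station's base plate. Origin: centre of its underside. Bystander.
- collar: Loose steel ring, 48 mm across, 18 mm tall, on the base plate. Bystander.
- wood_block: Loose wooden block 50 x 40 x 30 mm on the base plate. Bystander.
- hammer: Hammer with a blue head, 240 mm long, lying on the bench to the robot's right. Bystander.
- oil_bottle: Bottle, 56 mm across, 130 mm tall, on the bench to the robot's left. Bystander.
- big_vase: Brass vase, 75 mm across, 85 mm tall, on the bench to the robot's right. Bystander.
- punch: Steel punch, 150 mm long, lying on the bench to the robot's left. Bystander.

How it is judged:
By the outcome, as a careful person would: the job done as asked, in the order asked, and still so for the second after the job is handed in, while the arm keeps its last pose, push and grip.
It also fails if it takes over 43 s, if anything falls off the work surface, if the arm or the gripper's body presses on something with over 40 N, if the wrist force passes 120 N, or if a joint passes its speed limit or range.

## Working session

There is one attempt and no reset: what is moved stays moved. The work goes in short steps, each a Python script; the robot and the scene stay as the last script left them, time stands still between calls to the robot, and variables do not carry over. Pictures are saved under pics/ and viewed, at most 10 in all, crops included, and the job is handed in when it is done.

```bash
mkdir -p pics
cat > h.py <<'E'
import numpy as np, cv2
from scipy.spatial.transform import Rotation as R
from workcell import manip
def cam(n):
    c=manip.calibration(n); Rm=cv2.Rodrigues(np.array(c["rvec"],float))[0]; t=np.array(c["tvec"],float).ravel()
    return np.array([[c["fx"],0,c["cx"]],[0,c["fy"],c["cy"]],[0,0,1]]),Rm,t
def ray(n,uv):
    K,Rm,t=cam(n); d=Rm.T@np.linalg.solve(K,[uv[0],uv[1],1.]); return -Rm.T@t,d/np.linalg.norm(d)
def onz(n,uv,z):
    o,d=ray(n,uv); return o+d*(z-o[2])/d[2]
def proj(n,p):
    K,Rm,t=cam(n); q=K@(Rm@np.array(p,float)+t); return q[:2]/q[2]
def snap(n,f):
    im=manip.read_camera(n); cv2.imwrite(f"pics/{f}.png",im[:,:,::-1]); return im
E
python3 - <<'E'
from h import *
for n in("scene","top"):
    snap(n,n+"0"); print(n,ray(n,(256,192)))
s=manip.read_state(); print(s["clock"],s["position"],s["eef_rot"],manip.tcp_to_tips)
E
```

```text
scene (array([1.20011988, 0.71547677, 0.86129877]), array([-0.54916252, -0.57593001, -0.60557836]))
top (array([ 0.44957559, -0.00778416,  1.73195559]), array([ 0.07195009,  0.01835236, -0.99723938]))
0.1 [0.15503366 0.65659717 0.24468368] [ 1.15696991e-01  9.93284392e-01 -5.68049295e-04 -2.60400012e-05] 0.014
```

View pics/scene0.png

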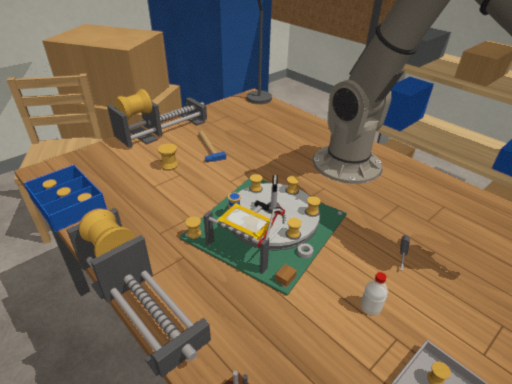

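View pics/top0.png

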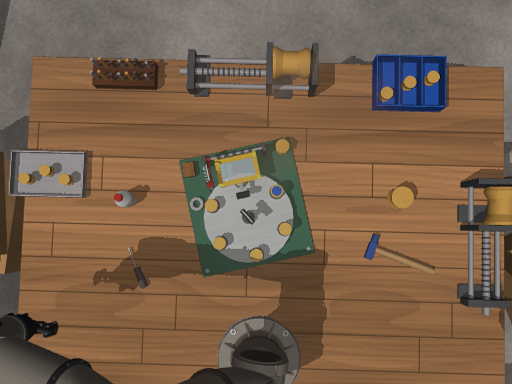

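The top view shows the plate centred at about (247,205), the table axis and knob at about (248,216), the guard at (238,168), the handle at (243,194), the blue cup at (277,191) and the pointer at about (208,170). The guard faces away from the robot.

```bash
cat > m.py <<'E'
from h import *
im=cv2.imread("pics/top0.png"); hsv=cv2.cvtColor(im,cv2.COLOR_BGR2HSV)
g=cv2.inRange(hsv,(60,80,30),(90,255,200)); g=cv2.morphologyEx(g,cv2.MORPH_OPEN,np.ones((3,3)))
ys,xs=np.nonzero(g); k=(abs(xs-247)<90)&(abs(ys-205)<90)
P=np.array([onz("top",(x,y),.012)[:2] for x,y in zip(xs[k],ys[k])],np.float32)
r=cv2.minAreaRect(cv2.convexHull(P)*1000); print("plate",r)
B=cv2.boxPoints(r)/1000; c=B.mean(0)
e=[(B[1]-B[0]),(B[2]-B[1])]; e=max(e,key=np.linalg.norm) if False else min([v*s for v in e for s in(1,-1)],key=lambda v:-v[0]); x=e/np.linalg.norm(e)
yaw=np.arctan2(x[1],x[0]); o=c-.04*x; print("x-edge len",np.linalg.norm(e),"yaw",yaw,"origin",o)
# disc
d=cv2.inRange(hsv,(0,0,120),(180,40,255)); n,l,s,ce=cv2.connectedComponentsWithStats(d)
i=l[225:240,225:270]; i=np.bincount(i[i>0]).argmax(); ct=np.argwhere(l==i)[:,::-1]
D=cv2.convexHull(np.array([onz("top",u,.045)[:2] for u in ct],np.float32)*1000); print("disc",cv2.minEnclosingCircle(D))
bl=cv2.inRange(hsv,(105,100,60),(130,255,255)); ys,xs=np.nonzero(bl); k=(abs(xs-277)<12)&(abs(ys-191)<12)
b=onz("top",(xs[k].mean(),ys[k].mean()),.095)[:2]; print("blue",b,np.linalg.norm(b-o),np.arctan2(*(b-o)[::-1])-yaw)
ks=cv2.inRange(hsv,(0,0,0),(180,255,55)); ys,xs=np.nonzero(ks); k=(abs(xs-248)<12)&(abs(ys-216)<12)
Q=np.array([onz("top",u,.17)[:2] for u in zip(xs[k],ys[k])],np.float32)*1000; print("knob",len(Q),cv2.minAreaRect(Q))
for n in("top","scene"):
    h=cv2.cvtColor(cv2.imread(f"pics/{n}0.png"),cv2.COLOR_BGR2HSV); m=cv2.inRange(h,(0,150,70),(5,255,255))|cv2.inRange(h,(172,150,70),(180,255,255))
    q,l,s,ce=cv2.connectedComponentsWithStats(m,connectivity=8); print(n,[(s[j].tolist(),ce[j].round(1).tolist()) for j in range(1,q) if s[j,4]>3])
T=lambda X,Y,z:np.r_[o+x*X+np.array([-x[1],x[0]])*Y,z]
for n in("top","scene"):
    im=cv2.imread(f"pics/{n}0.png"); u,v=proj(n,T(.1,.02,.12)).astype(int); a=(75,56) 
    c2=cv2.resize(im[v-56:v+56,u-75:u+75],None,fx=5.3,fy=5.3,interpolation=cv2.INTER_CUBIC)
    for p in[(0,0,.155),(.13,0,.095),(.215,0,.115),(.075,0,.115),(.215,.088,.115)]+[(.215-.118*np.cos(t),.088,.115+.118*np.sin(t)) for t in(.5,.7,.9)]:
        w=(proj(n,T(*p))-(u-75,v-56)+.5)*5.3; cv2.drawMarker(c2,tuple(int(i) for i in w),(255,0,255),0,10,1)
    cv2.imwrite(f"pics/{n}1.png",c2); print(n,u-75,v-56)
E
python3 m.py
```

```text
plate ((525.353271484375, 49.42236328125), (473.9765930175781, 301.8185119628906), 84.85900115966797)
x-edge len 0.30181846 yaw -0.089727335 origin [0.48551416 0.05300664]Traceback (most recent call last):
  File "m.py", line 13, in <module>
    D=cv2.convexHull(np.array([onz("top",u,.045)[:2] for u in ct],np.float32)*1000); print("disc",cv2.minEnclosingCircle(D))
                               ~~~^^^^^^^^^^^^^^
  File "h.py", line 10, in onz
    o,d=ray(n,uv); return o+d*(z-o[2])/d[2]
        ~~~^^^^^^
  File "h.py", line 8, in ray
    K,Rm,t=cam(n); d=Rm.T@np.linalg.solve(K,[uv[0],uv[1],1.]); return -Rm.T@t,d/np.linalg.norm(d)
           ~~~^^^
  File "h.py", line 5, in cam
    c=manip.calibration(n); Rm=cv2.Rodrigues(np.array(c["rvec"],float))[0]; t=np.array(c["tvec"],float).ravel()
ValueError: time passes only in moves, steps and waits
```

```bash
ls pics
```

```text
scene0.png
top0.png
```

```bash
sed -i 's/^def cam/import functools\n@functools.lru_cache(None)\ndef cam/' h.py
sed -i 's/^ys,xs=np.nonzero(g); k=.*/n,l,s,ce=cv2.connectedComponentsWithStats(cv2.dilate(g,np.ones((3,3))));j=1+s[1:,4].argmax();print(s[j]);ys,xs=np.nonzero((l==j)\&(g>0));k=xs>0/; s/(60,80,30),(90,255,200)/(55,70,25),(95,255,140)/' m.py
python3 - <<'E'
import cv2
h=cv2.cvtColor(cv2.imread("pics/top0.png"),cv2.COLOR_BGR2HSV)
for u,v in((195,180),(210,260),(300,240),(288,150),(248,216),(243,194),(277,191),(240,240),(60,30)):print((u,v),h[v,u])
E
python3 m.py
```

```text
(195, 180) [70 81 94]
(210, 260) [67 67 65]
(300, 240) [73 86 95]
(288, 150) [30 65 78]
(248, 216) [ 23  19 105]
(243, 194) [18 23 56]
(277, 191) [112 156 152]
(240, 240) [ 45   6 162]
(60, 30) [ 14  25 113]
[ 279  180   35   75 1113]
plate ((482.62921142578125, -137.4443359375), (106.92076873779297, 258.8049621582031), 80.63427734375)
x-edge len 0.25880498 yaw -0.16346273 origin [ 0.4431624  -0.13093491]
disc ((484.41241455078125, 48.647762298583984), 154.2492218017578)
blue [ 0.57446016 -0.04542645] 0.1566869358959871 0.740720459363464
knob 33 ((484.9837951660156, 47.584190368652344), (49.56113815307617, 13.497544288635254), 46.551212310791016)
top [([206, 156, 8, 32, 73], [209.3, 173.8]), ([114, 194, 8, 7, 47], [117.7, 196.9])]
scene [([276, 209, 9, 6, 21], [280.1, 212.3]), ([273, 216, 3, 5, 6], [273.8, 218.2]), ([258, 234, 8, 13, 25], [260.8, 240.8]), ([376, 272, 10, 11, 88], [380.4, 277.2])]
top 226 143
scene 149 119
```

```bash
sed -i 's/(55,70,25),(95,255,140)/(55,45,20),(95,255,140)/; s/^g=.*//' m.py; sed -i "s/; g=cv2.morphologyEx.*$//; s/np.ones((3,3))));j=/np.ones((5,5))));j=/" m.py; python3 m.py
```

```text
Traceback (most recent call last):
  File "m.py", line 4, in <module>
    n,l,s,ce=cv2.connectedComponentsWithStats(cv2.dilate(g,np.ones((5,5))));j=1+s[1:,4].argmax();print(s[j]);ys,xs=np.nonzero((l==j)&(g>0));k=xs>0
                                                         ^
NameError: name 'g' is not defined
```

View pics/top1.png

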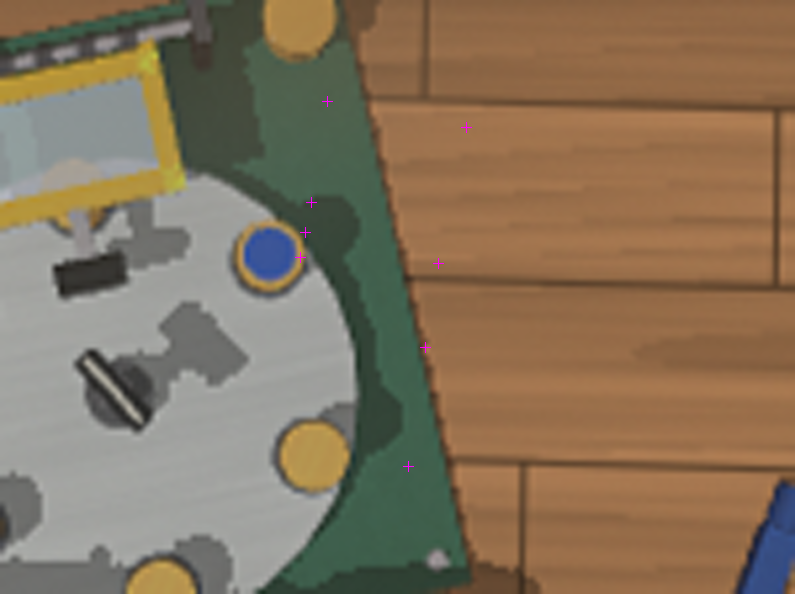

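View pics/scene1.png

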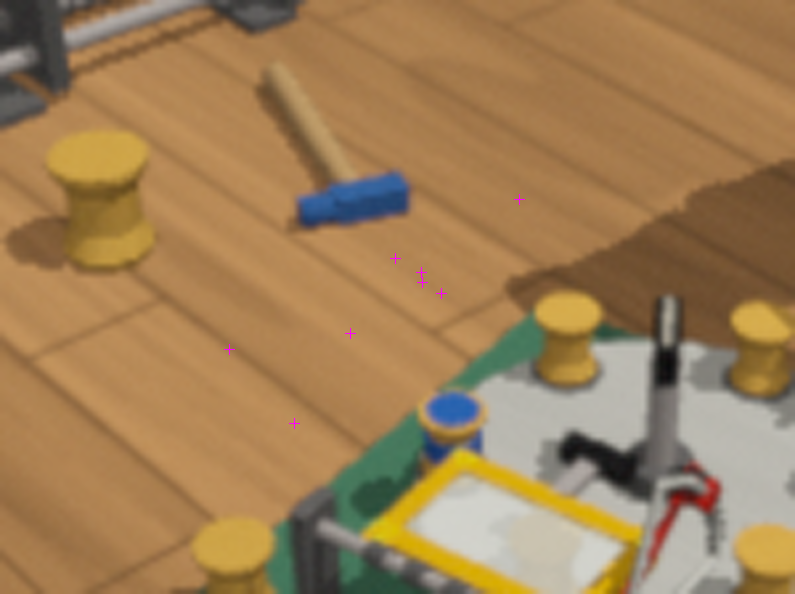

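The first overlay was off because the plate mask was wrong. The pictures do show the knob bar at top crop (113,390), the handle at (90,273), the blue cup at (269,254), and in the scene crop the red pointer from (715,490) down to (640,575). I'll take the origin from the disc and knob (disc radius 154.2 mm against 155), and yaw from the blue cup plus 60°, cross-checked against the guard and plate.

```bash
cat > m2.py <<'E'
from h import *
im=cv2.imread("pics/top0.png"); hsv=cv2.cvtColor(im,cv2.COLOR_BGR2HSV)
o=np.array([.4847,.0483]); b=np.array([.57446,-.04543]); print("r blue",np.linalg.norm(b-o)); yb=np.arctan2(*(b-o)[::-1])+np.pi/3
g=cv2.inRange(hsv,(55,45,20),(95,255,140)); g[:120]=0;g[290:]=0;g[:,:165]=0;g[:,330:]=0
g=cv2.morphologyEx(g,cv2.MORPH_OPEN,np.ones((3,3))); P=np.array([onz("top",u,.012)[:2] for u in np.argwhere(g)[:,::-1]],np.float32)*1000
print("plate",cv2.minAreaRect(P),"from yaw",o+.04*np.array([np.cos(yb),np.sin(yb)]))
w=cv2.inRange(hsv,(22,150,100),(32,255,255)); w[:,:205]=0;w[:,270:]=0;w[:145]=0;w[190:]=0
G=np.array([onz("top",u,.118)[:2] for u in np.argwhere(w)[:,::-1]],np.float32)*1000; print("guard",cv2.minAreaRect(G))
hk=cv2.inRange(hsv,(0,0,0),(180,255,60)); hk[:,:228]=0;hk[:,257:]=0;hk[:188]=0;hk[:,251:]=0;hk[201:]=0
H=np.array([onz("top",u,.126)[:2] for u in np.argwhere(hk)[:,::-1]],np.float32)*1000; print("handle",len(H),cv2.minAreaRect(H))
print("yaw blue",yb,np.degrees(yb))
def S(p,yaw): return R.from_euler('z',-yaw).apply(np.array(p)-np.r_[o,0])
for n in("top","scene"):
    h=cv2.cvtColor(cv2.imread(f"pics/{n}0.png"),cv2.COLOR_BGR2HSV); m=cv2.inRange(h,(0,130,60),(6,255,255))|cv2.inRange(h,(170,130,60),(180,255,255))
    A=[]
    for u in np.argwhere(m)[:,::-1]:
        if n=="top" and not(200<u[0]<218) or n=="scene" and not(250<u[0]<290): continue
        c,d=ray(n,u); c=S(c,yb); d=R.from_euler('z',-yb).apply(d); t=(.088-c[1])/d[1]; p=c+t*d
        dx,dz=.215-p[0],p[2]-.115; A.append([np.hypot(dx,dz),np.arctan2(dz,dx),*u])
    A=np.array(A); 
    if n=="scene": print(A[np.argsort(-A[:,0])].round(3).tolist())
    else: xs=[S(onz(n,u,.19),yb) for u in A[:,2:]]; print("top red station",np.min(xs,0),np.max(xs,0),len(A))
for n in("top","scene"):
    im=cv2.imread(f"pics/{n}0.png"); T=lambda p:R.from_euler('z',yb).apply(p)+np.r_[o,0]
    u,v=proj(n,T([.12,.04,.12])).astype(int)
    c2=cv2.resize(im[v-42:v+42,u-56:u+56],None,fx=7,fy=7,interpolation=cv2.INTER_CUBIC)
    for p in[(0,0,.17),(.13,0,.095),(.215,0,.115),(.075,0,.115),(.215,.088,.115)]+[(.215-.118*np.cos(t),.088,.115+.118*np.sin(t)) for t in(.5,.6,.7,.8,.9)]:
        q=(proj(n,T(p))-(u-56,v-42)+.5)*7; cv2.drawMarker(c2,tuple(int(i) for i in q),(255,0,255),0,10,1)
    cv2.imwrite(f"pics/{n}2.png",c2)
E
python3 m2.py
```

```text
r blue 0.12977738824618099
plate ((522.9833984375, 57.19154357910156), (415.9065856933594, 396.86151123046875), 13.700549125671387) from yaw [0.52355193 0.05781458]
guard ((642.2766723632812, 86.41183471679688), (93.45977783203125, 138.53732299804688), 13.699097633361816)
handle 67 ((557.3526000976562, 65.80789947509766), (17.56556510925293, 39.81976318359375), 15.529294967651367)
yaw blue 0.240166706472978 13.76053866045891
top red station [0.11444431 0.07894619 0.19      ] [0.21228207 0.10215149 0.19      ] 82
[[0.13, 0.253, 284.0, 210.0], [0.129, 0.22, 284.0, 211.0], [0.125, 0.3, 283.0, 210.0], [0.124, 0.266, 283.0, 211.0], [0.124, 0.232, 283.0, 212.0], [0.123, 0.198, 283.0, 213.0], [0.123, 0.163, 283.0, 214.0], [0.121, 0.383, 282.0, 209.0], [0.12, 0.349, 282.0, 210.0], [0.119, 0.281, 282.0, 212.0], [0.118, 0.246, 282.0, 213.0], [0.118, 0.21, 282.0, 214.0], [0.117, 0.174, 282.0, 215.0], [0.114, 0.333, 281.0, 212.0], [0.113, 0.297, 281.0, 213.0], [0.113, 0.26, 281.0, 214.0], [0.11, 0.388, 280.0, 212.0], [0.109, 0.352, 280.0, 213.0], [0.106, 0.447, 279.0, 212.0], [0.105, 0.41, 279.0
[... 1013 characters left out ...]
 241.0], [0.016, 0.624, 263.0, 238.0], [0.014, 1.776, 260.0, 240.0], [0.014, 2.662, 258.0, 244.0], [0.014, 1.413, 261.0, 239.0], [0.014, 0.374, 263.0, 239.0], [0.013, 2.219, 259.0, 242.0], [0.013, 2.938, 258.0, 245.0], [0.012, -3.025, 258.0, 246.0], [0.012, -2.18, 259.0, 247.0], [0.012, 0.898, 262.0, 239.0], [0.01, -1.742, 260.0, 246.0], [0.01, 1.837, 260.0, 241.0], [0.01, 1.331, 261.0, 240.0], [0.01, 2.452, 259.0, 243.0], [0.009, 0.608, 262.0, 240.0], [0.009, -2.453, 259.0, 246.0], [0.008, 2.846, 259.0, 244.0], [0.007, -2.902, 259.0, 245.0], [0.006, 1.972, 260.0, 242.0], [0.006, -1.879, 260.0, 245.0], [0.006, 1.145, 261.0, 241.0], [0.003, 2.449, 260.0, 243.0], [0.003, -2.369, 260.0, 244.0]]
```

View pics/top2.png

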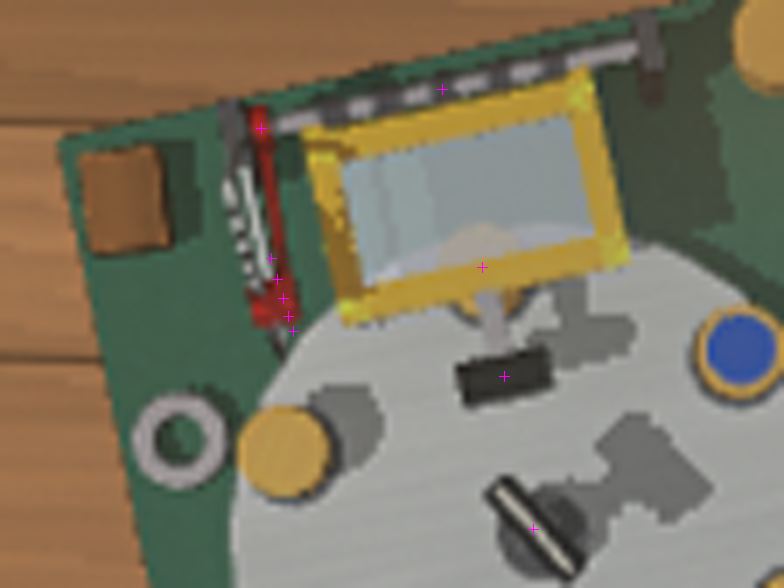

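View pics/scene2.png

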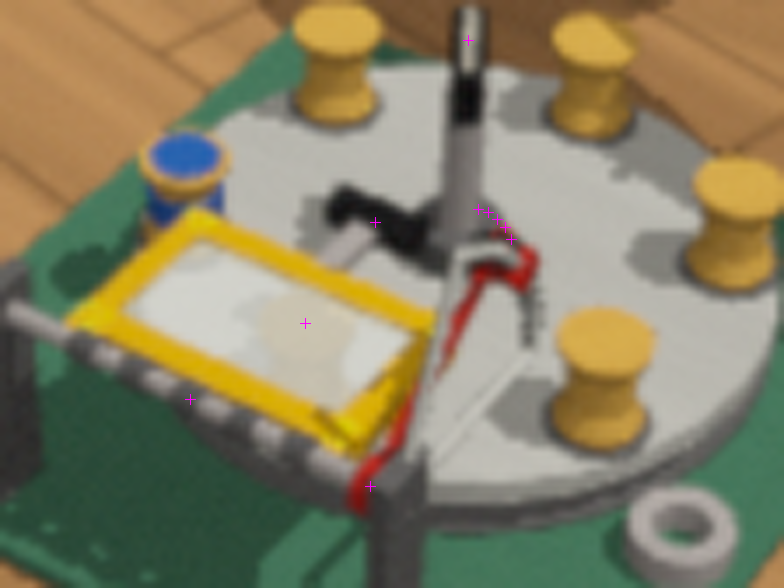

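The plate fit (centre 523,57 mm, yaw 13.70°, 416×397 mm) and the guard (13.70°) agree with the disc and cup. In the crops the markers land on the knob, handle, cup and hinge. The bar runs at about 46.5° world. The pointer reads about 0.55 rad and I'll refine that later. Next I turn the table.

```bash
cat >> h.py <<'E'
O=np.array([.4847,.0482]); YAW=.2396
def W(p): return R.from_euler('z',YAW).apply(p)+np.r_[O,0]
def S(p): return R.from_euler('z',-YAW).apply(np.array(p)-np.r_[O,0])
def down(a):
    Y=np.array([np.cos(a),np.sin(a),0]); Z=np.array([0,0,-1.]); return R.from_matrix(np.c_[np.cross(Y,Z),Y,Z]).as_quat()
def st(): 
    s=manip.read_state(); print("t",round(s["clock"],2),"p",np.round(s["position"],4),"F",np.round(s["force"],1),"M",np.round(s["wrist_torque"],2),"open",round(s["opening"],3),"q",np.round(s["q"],2)); return s
E
python3 - <<'E'
from h import *
a0=np.radians(46.5-90)
best=[]
for k in(0,np.pi):
    qs=[manip.solve_ik([*O,.153],down(a0+k+t)) for t in(0,np.pi/3)]
    print(k,[None if q is None else np.round(q,2) for q in qs])
    if all(q is not None for q in qs): best.append((abs(qs[1][6]-qs[0][6])>1.2 or np.abs(np.array(qs)[:,6]).max()>2.6,abs(qs[0][6]),k))
k=min(best)[2]; print("k",k)
manip.reach([*O,.25],down(a0+k)); manip.move_linear([*O,.153],.12); st()
manip.close(60); st()
for t in(20,40,60): manip.reach([*O,.153],down(a0+k+np.radians(t)))
manip.dwell(.3); st(); snap("top","top3")
m=cv2.imread("pics/top3.png"); u,v=proj("top",W([.09,0,.1])).astype(int)
cv2.imwrite("pics/top3c.png",cv2.resize(m[v-42:v+42,u-56:u+56],None,fx=6,fy=6,interpolation=cv2.INTER_CUBIC))
E
```

```text
0 [array([-0.97,  0.33,  0.89,  2.14, -0.35,  0.81, -0.62]), array([-0.87,  0.3 ,  0.76,  2.14, -0.28,  0.8 ,  0.35])]
3.141592653589793 [array([-0.65,  0.25,  0.48,  2.13, -0.16,  0.79,  2.32]), array([-1.17,  0.52,  1.23,  2.15, -0.63,  0.91, -2.42])]
k 0
t 3.52 p [0.4851 0.0482 0.1535] F [-0.3  0.2  0.9] M [-0.02  0.04 -0.01] open 1.002 q [-0.92  0.31  0.82  2.14 -0.31  0.81 -0.66]
t 4.17 p [0.4855 0.0477 0.1535] F [ 0.5 -3.5  6.6] M [-0.85 -0.27 -0.04] open 0.194 q [-0.92  0.31  0.82  2.14 -0.31  0.81 -0.66]
t 5.68 p [0.4852 0.0486 0.1534] F [ 1.  -0.6  9.2] M [ 0.04 -0.19 -0.12] open 0.19 q [-0.72  0.26  0.56  2.13 -0.2   0.79  0.25]
```

View pics/top3c.png

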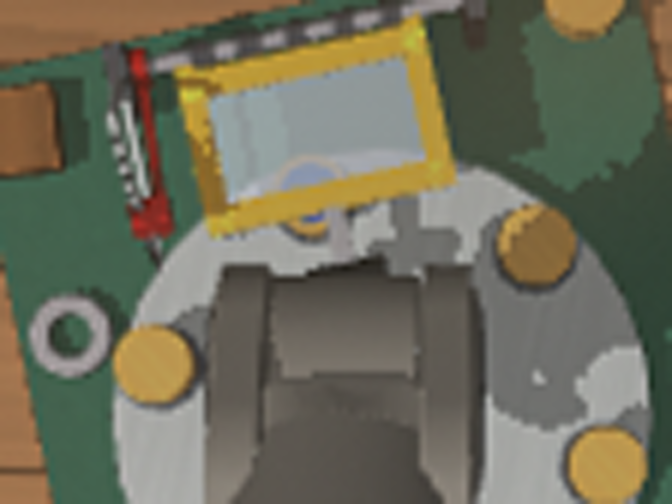

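The blue cup shows beneath the guard at about (312,190), and bystanders look unmoved. I'll release, rise, measure how the table settled, and refine the pointer angle with a sub-pixel bar fit.

```bash
cat > p.py <<'E'
from h import *
def bar(n,f,lo,hi,ucol):
    """soft-red centroid per image row -> rays on plane y=.088 -> (r,angle)"""
    im=cv2.imread(f"pics/{f}.png").astype(float); w=np.clip(im[:,:,2]-np.maximum(im[:,:,0],im[:,:,1])-35,0,None); o=[]
    for v in range(lo,hi):
        u=np.arange(*ucol); ww=w[v,ucol[0]:ucol[1]]
        if ww.sum()<25: continue
        c,d=ray(n,((u*ww).sum()/ww.sum(),v)); c,e=S(c),S(c+d); d=e-c; p=c+d*(.088-c[1])/d[1]
        o.append((v,np.hypot(.215-p[0],p[2]-.115),np.arctan2(p[2]-.115,.215-p[0]),.215-p[0],p[2]-.115,ww.sum()))
    return np.array(o)
if __name__=="__main__":
    b=bar("scene","scene0",214,226,(266,282)); print(b.round(3))
    k=(b[:,1]>.06)&(b[:,1]<.1); print("median",np.median(b[k,2]))
E
python3 - <<'E'
from h import *
manip.open(); manip.dwell(.3); manip.move_linear([*O,.235],.2); manip.dwell(.2); st()
im=snap("top","top4"); snap("scene","scene4")
hsv=cv2.cvtColor(im,cv2.COLOR_RGB2HSV); m=cv2.inRange(hsv,(12,110,90),(30,255,255))
n,l,s,c=cv2.connectedComponentsWithStats(m)
for j in range(1,n):
    p=S(onz("top",c[j],.095)); 
    if s[j,4]>30 and np.hypot(*p[:2])<.16: print(s[j].tolist(),p.round(4),np.hypot(*p[:2]).round(3),np.degrees(np.arctan2(p[1],p[0])).round(1))
m=cv2.inRange(hsv,(105,70,60),(130,255,255)); q=np.argwhere(m)[:,::-1]; q=[S(onz("top",u,.095)) for u in q]; q=[p for p in q if abs(p[0]-.11)<.05 and abs(p[1])<.05]; print("blue",len(q),np.mean(q,0) if q else 0)
E
python3 p.py
python3 - <<'E'
from h import *
im=cv2.imread("pics/scene4.png");u,v=proj("scene",W([.12,.04,.12])).astype(int);a=im[v-42:v+42,u-56:u+56]
im=cv2.imread("pics/top4.png");u,v=proj("top",W([.09,0,.1])).astype(int);b=im[v-42:v+42,u-56:u+56]
cv2.imwrite("pics/both4.png",cv2.resize(np.hstack([a,b]),None,fx=3.5,fy=3.5,interpolation=cv2.INTER_CUBIC))
E
```

```text
t 7.47 p [0.4843 0.0481 0.2342] F [ 0.2  1.1 -0.2] M [-0.02  0.05  0.04] open 1.005 q [-0.77  0.13  0.6   2.06 -0.09  0.98  0.16]
[14, 57, 491, 327, 113959] [-0.0512 -0.0216  0.095 ] 0.056 -157.1
[270, 185, 13, 13, 128] [ 0.0649 -0.1116  0.095 ] 0.129 -59.8
[205, 199, 11, 13, 118] [0.0636 0.1142 0.095 ] 0.131 60.9
[279, 222, 13, 13, 134] [-0.0639 -0.1131  0.095 ] 0.13 -119.5
[213, 237, 7, 13, 62] [-0.0655  0.121   0.095 ] 0.138 118.4
blue 0 0
[[2.14e+02 1.01e-01 4.12e-01 9.30e-02 4.00e-02 1.65e+02]
 [2.15e+02 9.00e-02 5.70e-01 7.60e-02 4.90e-02 5.70e+01]
 [2.16e+02 8.70e-02 5.67e-01 7.30e-02 4.70e-02 6.30e+01]
 [2.17e+02 8.40e-02 5.65e-01 7.10e-02 4.50e-02 1.03e+02]
 [2.18e+02 7.90e-02 6.27e-01 6.40e-02 4.60e-02 1.50e+02]
 [2.19e+02 7.50e-02 6.37e-01 6.00e-02 4.50e-02 1.77e+02]
 [2.20e+02 7.30e-02 6.11e-01 5.90e-02 4.20e-02 1.35e+02]
 [2.21e+02 7.10e-02 5.32e-01 6.20e-02 3.60e-02 8.70e+01]
 [2.22e+02 6.90e-02 5.06e-01 6.00e-02 3.30e-02 7.10e+01]
 [2.23e+02 6.50e-02 5.25e-01 5.60e-02 3.30e-02 6.80e+01]
 [2.24e+02 6.30e-02 4.90e-01 5.50e-02 3.00e-02 3.70e+01]]
median 0.5657998424146454
```

View pics/both4.png

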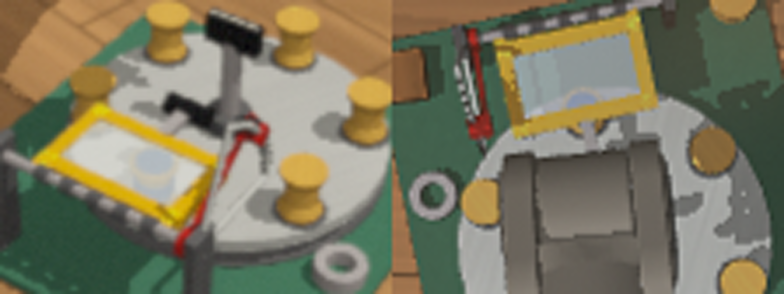

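The cups sit at ±60° (−59.8°, 60.9°), and the blue cup shows through the guard, which is shut. The turret is indexed. The pointer and bystanders are unmoved. I'll grasp the handle, lift to 0.57, and compare guard and pointer in the same picture.

Run:
```python
from h import *
im=cv2.imread("pics/scene4.png").astype(float); w=im[:,:,2]-np.maximum(im[:,:,0],im[:,:,1])
print(w[206:220,272:288].astype(int))
for u,v in((284,212),(284,210),(283,214),(282,215),(280,209)):
    for Y in(.098,.102):
        c,d=ray("scene",(u,v)); c,e=S(c),S(c+d); d=e-c; p=c+d*(Y-c[1])/d[1]; print((u,v),Y,np.hypot(.215-p[0],p[2]-.115).round(3),np.arctan2(p[2]-.115,.215-p[0]).round(3),end=' | ')
    print()
th=lambda t,off=(-.002):[.215-.14*np.cos(t),0,.115+.14*np.sin(t)+off]
a=YAW+np.pi/2
a=min((a,a-np.pi),key=lambda k:abs((lambda q:9 if q is None else q[6])(manip.solve_ik(W([.075,0,.2]),down(k)))))
manip.reach(W([.075,0,.225]),down(a)); manip.move_linear(W(th(0)),.12); st()
manip.close(80); st()
for t in np.arange(.095,.571,.095): manip.move_linear(W(th(t)),.06)
manip.dwell(.3); s=st(); p=S(s["position"])-[0,0,-.002]; print("angle by tcp",np.arctan2(p[2]-.115,.215-p[0]),np.hypot(p[2]-.115,.215-p[0]))
snap("top","top5"); im=snap("scene","scene5")
u,v=proj("scene",W([.12,.04,.14])).astype(int);cv2.imwrite("pics/s5.png",cv2.resize(im[v-42:v+42,u-56:u+56,::-1],None,fx=7,fy=7,interpolation=cv2.INTER_CUBIC)); print(u-56,v-42)
```

```text
[[  4   6   5   5   3   3  17  49  45  14   3   2   2   1   1   1]
 [  4   5   3   3   1  10  47  37  50  33   7   3   2   2   1   1]
 [  1   1   3   1   2   2  12  12  19  17  16  12   7   3   1   1]
 [  3   3   3   2   2   2   1   4  15  20  79  80  36   7   2   1]
 [  1   2   2   2   1   4   5   4   4  11  79 125  75  12   3   2]
 [  1   3   2   9  15  28  25  13   6  14  63 105  81  22   6   3]
 [  1   2   4  31  76  76  58  50  50  69 100 107  60  10   2   2]
 [  2   1   7  61 115  90  66  63  97 127 128  98  29   3   1   2]
 [  1   1  11  59  85  47  28  24  49 102 112  65  12   2   2   2]
 [  2   5  32  71  59  17   5   4  13  31  65  33   6   1   2   1]
 [  3  10  46  85  43   7   2   3   3   4   7   5   3   3   2   1]
 [  7  40  88  81  25   7   3   3   2   2   2   0   2   1   2   2]
 [ 26  74 111  58  10   3   2   3   2   3   0   0   2   2   2   2]
 [ 57 112  92  25   5   2   2   2   2   2   1   3   2   1   1   3]]
(284, 212) 0.098 0.116 0.374 | (284, 212) 0.102 0.111 0.462 | 
(284, 210) 0.098 0.118 0.443 | (284, 210) 0.102 0.114 0.53 | 
(283, 214) 0.098 0.109 0.359 | (283, 214) 0.102 0.105 0.451 | 
(282, 215) 0.098 0.104 0.38 | (282, 215) 0.102 0.1 0.478 | 
(280, 209) 0.098 0.108 0.717 | (280, 209) 0.102 0.108 0.813 | 
t 9.99 p [0.558  0.066  0.1136] F [-0.1  0.4  0.1] M [ 0.04  0.01 -0.  ] open 1.0 q [-0.78  0.49  0.7   2.01 -0.44  0.8  -1.15]
t 10.46 p [0.5579 0.0656 0.1135] F [-2.5 -2.5  6.9] M [-0.38  0.28  0.2 ] open 0.502 q [-0.78  0.49  0.7   2.01 -0.44  0.8  -1.15]
t 13.01 p [0.5796 0.071  0.1883] F [ 10.6  -2.9 -16.4] M [-0.66 -1.92  0.33] open 0.494 q [-0.83  0.43  0.77  1.9  -0.36  0.95 -1.22]
angle by tcp 0.5700890711641647 0.13945656851423574
208 169
```

View pics/s5.png

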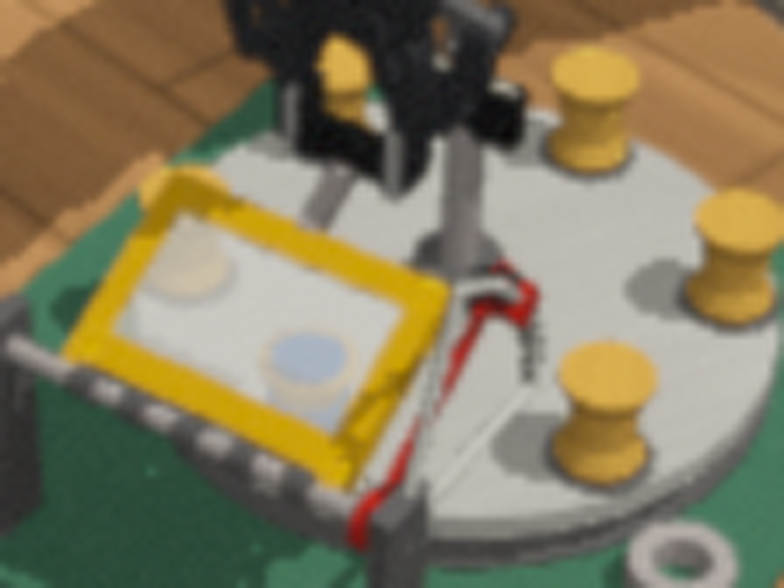

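The guard is lifted and gripped. Its side edge, crop (345,490)→(450,290), looks nearly parallel to the red bar, crop (400,470)→(478,320). The blue cup is under the guard. I'll quantify both with line fits in the same picture.

```bash
cat > c.py <<'E'
from h import *
import sys
def pl(n,uv,Y):
    c,d=ray(n,uv); c,e=S(c),S(c+d); d=e-c; p=c+d*(Y-c[1])/d[1]; return .215-p[0],p[2]-.115
def ang(P): 
    P=np.array(P); vx,vy,x,y=cv2.fitLine(P.astype(np.float32),cv2.DIST_HUBER,0,1e-4,1e-4).ravel(); s=np.sign(vx); 
    return "dir %.3f off %.4f thru-hinge %.3f"%(np.arctan2(vy*s,vx*s),(-x*vy+y*vx)*s,np.median(np.arctan2(P[:,1],P[:,0])[np.hypot(*P.T)>.04]))
def run(f):
    im=cv2.imread(f"pics/{f}.png"); b=im.astype(float); w=np.clip(b[:,:,2]-np.maximum(b[:,:,0],b[:,:,1])-12,0,None)
    # red bar: track row centroids from the seed upward/downward along the bar
    P=[];q=[]
    for v in range(215,237):
        uc=276.2-(v-215)*(276-264)/21.; u=np.arange(int(uc)-3,int(uc)+5); ww=w[v,u]
        if ww.sum()<60: continue
        m=(u*ww).sum()/ww.sum(); x=pl("scene",(m,v),.088); P.append(x); q.append((v,round(m,2),int(ww.sum()),round(float(np.hypot(*x)),3),round(float(np.arctan2(x[1],x[0])),3)))
    print(f,"pointer",ang(P)); print(q)
    return
if __name__=="__main__":
    for f in("scene4","scene5"): run(f)
    # guard +y side, right boundary of yellow with subpixel
    b=cv2.imread("pics/scene5.png").astype(float); w=np.clip(np.minimum(b[:,:,1],b[:,:,2])-b[:,:,0],0,None)
    P=[];q=[]
    for v in range(213,237):
        u=np.arange(252,276); r=w[v,u]; k=[i for i in range(len(u)-1) if r[i]>60>=r[i+1]]
        if not k: continue
        i=k[-1]; m=u[i]+(r[i]-60)/(r[i]-r[i+1]); P.append(pl("scene",(m,v),.07)); q.append((v,round(m,2),int(r[i])))
    print("guard edge",ang(P)); print(q)
    for t in(.5,.57,.64):
        print(t,[proj("scene",W([.215-r*np.cos(t),y,.115+r*np.sin(t)])).round(1).tolist() for r,y in((.1,.07),(.02,.07),(.1,.088),(.02,.088))])
    # guard front corners (both views)
    for n in("scene","top"):
        b=cv2.imread(f"pics/{n}5.png"); h=cv2.cvtColor(b,cv2.COLOR_BGR2HSV); m=cv2.inRange(h,(22,150,70),(32,255,255)); k,l,s,c=cv2.connectedComponentsWithStats(m); 
        print(n,[(s[j].tolist()) for j in range(1,k) if s[j,4]>60])
E
python3 c.py
```

```text
scene4 pointer dir 0.417 off 0.0120 thru-hinge 0.569
[(215, np.float64(275.32), 132, 0.09, 0.576), (216, np.float64(274.98), 138, 0.087, 0.561), (217, np.float64(274.36), 186, 0.083, 0.568), (218, np.float64(273.8), 221, 0.08, 0.569), (219, np.float64(273.11), 249, 0.077, 0.582), (220, np.float64(272.98), 192, 0.074, 0.546), (221, np.float64(272.56), 155, 0.071, 0.534), (222, np.float64(272.07), 141, 0.068, 0.528), (223, np.float64(271.16), 159, 0.064, 0.565), (224, np.float64(270.99), 102, 0.062, 0.525), (225, np.float64(269.77), 93, 0.057, 0.6), (226, np.float64(268.07), 83, 0.052, 0.752), (227, np.float64(267.39), 66, 0.048, 0.783), (228, np.float64(266.22), 90, 0.045, 0.895), (229, np.float64(266.28), 111, 0.042, 0.822), (230, np.float64(265.69), 143, 0.039, 0.852), (231, np.float64(265.54), 157, 0.036, 0.802), (232, np.float64(265.02), 227, 0.033, 0.82), (233, np.float64(264.63), 281, 0.03, 0.811), (234, np.float64(264.38), 278, 0.027, 0.766), (235, np.float64(263.91), 289, 0.024, 0.773), (236, np.float64(263.78), 272, 0.021, 0.674)]
scene5 pointer dir 0.525 off 0.0027 thru-hing
[... 1085 characters left out ...]
4(266.3), 71), (223, np.float64(265.83), 89), (224, np.float64(265.46), 72), (225, np.float64(264.89), 102), (226, np.float64(264.57), 90), (227, np.float64(264.02), 61), (228, np.float64(263.52), 85), (229, np.float64(262.86), 104), (230, np.float64(262.37), 79), (231, np.float64(261.83), 100), (232, np.float64(261.35), 77), (233, np.float64(260.83), 100), (234, np.float64(260.26), 71), (235, np.float64(259.52), 84), (236, np.float64(259.0), 104)]
0.5 [[272.2, 210.6], [258.5, 234.3], [277.6, 212.9], [263.9, 236.8]]
0.57 [[271.6, 209.6], [258.3, 234.1], [277.0, 211.9], [263.8, 236.7]]
0.64 [[271.0, 208.8], [258.2, 234.0], [276.4, 211.1], [263.6, 236.5]]
scene [[217, 193, 55, 45, 596]]
top []
```

```bash
cat > d.py <<'E'
from h import *
# scene bias: cup tops (z .095) against prediction, from scene4
b=cv2.imread("pics/scene4.png"); h=cv2.cvtColor(b,cv2.COLOR_BGR2HSV)
for a in(60,120,180,-120):
    c=W([.13*np.cos(np.radians(a)),.13*np.sin(np.radians(a)),.095]); pu=proj("scene",c)
    ring=np.array([proj("scene",c+[.022*np.cos(t),.022*np.sin(t),0]) for t in np.linspace(0,6.28,36)]); 
    m=cv2.inRange(h,(12,110,60),(32,255,255)); i,j=ring.min(0),ring.max(0); vm=int(round(pu[1]))
    def edges(line,lo,hi): 
        k=np.nonzero(line[lo:hi])[0]+lo; return k.min(),k.max()
    eu=edges(m[vm],int(i[0])-4,int(j[0])+6); ev=np.nonzero(m[int(i[1])-5:vm,int(round(pu[0]))])[0].min()+int(i[1])-5
    print(a,"pred u",i[0].round(1),j[0].round(1),"obs",eu[0]-.5,eu[1]+.5,"pred top v",i[1].round(1),"obs",ev-.5)
# scene: guard shut, front +y corner and side edge in scene4
w=np.clip(np.minimum(b[:,:,1],b[:,:,2]).astype(float)-b[:,:,0],0,None)
for v in range(222,236,3):
    print(v,[int(x) for x in w[v,254:276]])
for z in(.118,.112): print(z,[proj("scene",W([.215-r,.07,z])).round(1).tolist() for r in(.1,.05,.01)])
# top: profiles along station -x through pointer tip (y~.085) and guard front edge
t=cv2.imread("pics/top0.png").astype(float); red=t[:,:,2]-np.maximum(t[:,:,0],t[:,:,1]); yel=np.minimum(t[:,:,1],t[:,:,2])-t[:,:,0]
def prof(ch,Y,z,xs): return [round(float(np.mean([cv2.remap(ch.astype(np.float32),*[np.float32([[k]]) for k in proj("top",W([x,y,z]))],cv2.INTER_LINEAR)[0,0] for y in Y]))) for x in xs]
xs=np.arange(.096,.134,.002); print("x",(xs*1000).round().astype(int).tolist())
print("yellow z.118",prof(yel,(-.05,-.03,.03,.05),.118,xs)); print("yellow z.112",prof(yel,(-.05,-.03,.03,.05),.112,xs))
for y in(.08,.084,.088,.092,.096,.1): print("red y",y,prof(red,(y,),.178,xs))
E
python3 d.py
```

```text
60 pred u 286.6 301.1 obs 287.5 301.5 pred top v 217.2 obs 217.5
120 pred u 306.4 320.0 obs 307.5 324.5 pred top v 196.0 obs 189.5
180 pred u 286.4 299.0 obs 281.5 303.5 pred top v 175.6 obs 169.5
-120 pred u 249.4 261.9 obs 244.5 266.5 pred top v 173.8 obs 167.5
222 [0, 0, 7, 14, 14, 8, 7, 6, 6, 7, 7, 15, 38, 76, 95, 44, 13, 8, 7, 7, 7, 7]
225 [16, 15, 8, 0, 4, 6, 7, 8, 14, 43, 86, 108, 111, 100, 57, 14, 5, 10, 27, 12, 10, 8]
228 [0, 0, 0, 0, 7, 10, 19, 46, 98, 153, 132, 104, 101, 50, 11, 7, 8, 10, 9, 9, 9, 8]
231 [9, 11, 21, 40, 89, 141, 173, 171, 164, 120, 90, 71, 25, 7, 8, 8, 9, 8, 8, 8, 8, 8]
234 [122, 123, 172, 186, 188, 171, 166, 134, 89, 69, 45, 18, 8, 8, 8, 8, 8, 8, 8, 8, 8, 8]
0.118 [[273.7, 220.0], [264.6, 229.5], [256.9, 237.5]]
0.112 [[273.6, 221.5], [264.5, 231.0], [256.9, 239.1]]
x [96, 98, 100, 102, 104, 106, 108, 110, 112, 114, 116, 118, 120, 122, 124, 126, 128, 130, 132, 134]
yellow z.118 [3, 3, 3, 3, 3, 2, 1, 0, 8, 34, 66, 82, 87, 87, 87, 87, 77, 57, 21, -3]
yellow z.112 [3, 3, 3, 3, 3, 2, 2, 0, 5, 23, 57, 79, 87, 87, 87, 87, 83, 67, 33, 2]
red y 0.08 [0, 0, 0, 0, 0, 0, 1, -4, -12, -21, -24, -23, -27, -33, -32, -26, -23, -19, -19, -27]
red y 0.084 [0, 0, 0, 1, 1, -1, -7, -16, -20, -2, 32, 46, 56, 55, 55, 52, 49, 53, 62, 55]
red y 0.088 [-1, 0, 2, -1, -7, -16, -24, -32, -5, 35, 68, 82, 85, 97, 100, 91, 85, 83, 84, 80]
red y 0.092 [-2, -7, -8, -7, -6, -8, -9, -9, 0, 13, 47, 77, 83, 87, 89, 85, 82, 80, 78, 77]
red y 0.096 [-6, -9, -9, -6, -1, 4, 4, 1, -1, 26, 52, 76, 88, 96, 89, 85, 80, 60, 38, 34]
red y 0.1 [-25, -28, -28, -25, -25, -28, -22, -17, -16, 9, 60, 79, 95, 108, 106, 95, 72, 44, 13, 4]
```

```bash
cat > e.py <<'E'
import h; from h import *
from c import pl,ang
b=cv2.imread("pics/scene0.png"); hs=cv2.cvtColor(b,cv2.COLOR_BGR2HSV)
g=cv2.inRange(hs,(55,70,20),(95,255,160)); g[:165]=0;g[300:]=0;g[:,:175]=0;g[:,360:]=0
g=cv2.morphologyEx(g,cv2.MORPH_OPEN,np.ones((2,2)))
hull=cv2.convexHull(np.argwhere(g)[:,::-1].astype(np.int32))
q=cv2.approxPolyN(hull,4).reshape(-1,2); 
C=[W([x,y,.012]) for x in(-.17,.25) for y in(-.2,.2)]; obj=[];img=[]
for c in C:
    p=proj("scene",c); k=q[np.argmin(np.linalg.norm(q-p,axis=1))]; print("corner",p.round(1),k,(k-p).round(1)); obj.append(c);img.append(k)
def soft(n,mask_w,c,rad=.022):
    pass
# cup tops on the disc: background = grey; weight = R-B (brass) ; blue top ring also brass
f=b.astype(float); w=f[:,:,2]-f[:,:,0]
for a in(60,120):
    c=W([.13*np.cos(np.radians(a)),.13*np.sin(np.radians(a)),.095]); p=proj("scene",c)
    ring=np.array([proj("scene",c+[.022*np.cos(t),.022*np.sin(t),0]) for t in np.linspace(0,6.28,73)]); lo,hi=ring.min(0),ring.max(0)
    def cross(line,start,step):
        i=start; m=line[start-2:start+3].mean()/2
        while line[i]>m: i+=step
        return i-step+step*(line[i-step]-m)/(line[i-step]-line[i])
    v=int(round(p[1])); u=int(round(p[0]))
    L,Rr,T=cross(w[v],u,-1),cross(w[v],u,1),cross(w[:,u],v,-1)
    print("cup",a,"obs L,R,T",np.round([L,Rr,T],2),"pred",lo[0].round(2),hi[0].round(2),lo[1].round(2))
    obj.append(c); img.append([p[0]+(L+Rr-lo[0]-hi[0])/2,p[1]+T-lo[1]])
obj,img=np.array(obj),np.array(img,float)
K,Rm,t=cam("scene"); rv=cv2.Rodrigues(Rm)[0]; O6=np.vstack([obj,obj[4:],obj[4:]]); I6=np.vstack([img,img[4:],img[4:]])
rv2,t2=cv2.solvePnPRefineLM(O6,I6,K,None,rv.copy(),t.copy().reshape(3,1))
print("res",(cv2.projectPoints(obj,rv2,t2,K,None)[0].reshape(-1,2)-img).round(2).tolist())
new=(K,cv2.Rodrigues(rv2)[0],t2.ravel()); 
h.cam=(lambda o:(lambda n:new if n=="scene" else o(n)))(h.cam)
f=cv2.imread("pics/scene5.png").astype(float); w=np.clip(f[:,:,2]-np.maximum(f[:,:,0],f[:,:,1])-12,0,None); P=[]
for v in range(215,220):
    u=np.arange(270,279); P.append(pl("scene",((u*w[v,u]).sum()/w[v,u].sum(),v),.088))
P=np.array(P); print("pointer",np.arctan2(P[:,1],P[:,0]).round(3))
y=np.minimum(f[:,:,1],f[:,:,2])-f[:,:,0]; G=[]
for v in list(range(214,218))+list(range(228,236)):
    r=y[v]; k=max(i for i in range(252,275) if r[i]>45>=r[i+1]); G.append(pl("scene",(k+(r[k]-45)/(r[k]-r[k+1]),v),.07))
print("guard(.57; lower edge 3 mm under)",ang(G))
E
python3 e.py
```

```text
corner [251.5 174.7] [253 177] [1.5 2.3]
corner [346.7 212.3] [347 214] [0.3 1.7]
corner [178.1 236. ] [179 238] [0.9 2. ]
corner [286.7 293.6] [287 296] [0.3 2.4]
cup 60 obs L,R,T [287.15 301.12 217.43] pred 286.6 301.13 217.22
cup 120 obs L,R,T [306.59 510.8  172.05] pred 306.42 319.99 195.96
res [[29.44, -9.55], [57.12, 0.45], [-8.87, -14.12], [8.77, 12.35], [26.21, -10.67], [-55.04, 13.08]]
pointer [0.523 0.466 0.422 0.385 0.356]
guard(.57; lower edge 3 mm under) dir 0.790 off -0.0245 thru-hinge 0.166
```

The plate corners include the plate's side face, so I drop them, and that refinement with them. The nearby cup at 60° gives a local scene bias of only (+0.27,+0.2) px, which puts the pointer at about 0.595. The top-view tip position gives 0.57–0.61, consistent. I'll trim the guard to 0.595 and check.

Run:
```python
from h import *
t=.595
manip.move_linear(W([.215-.14*np.cos(t),0,.115+.14*np.sin(t)-.002]),.03); manip.dwell(.4); s=st()
p=S(s["position"])+[0,0,.002]; print(p,"angle",np.arctan2(p[2]-.115,.215-p[0]),"grip",s["gripper_force"],"dq",np.abs(s["dq"]).max())
im=snap("scene","scene6")[:,:,::-1]; a=YAW
# overlay of an in-line bar at .595, shifted by the local bias
u,v=proj("scene",W([.15,.05,.15])).astype(int); x0,y0=u-40,v-30
c=cv2.resize(im[y0:y0+60,x0:x0+80],None,fx=10,fy=10,interpolation=cv2.INTER_CUBIC)
for y in(.07,.088):
  for th,col in((.53,(255,0,0)),(.595,(255,0,255)),(.66,(0,160,0))):
    for r in(.03,.06,.08,.1):
        q=(proj("scene",W([.215-r*np.cos(th),y,.115+r*np.sin(th)]))+[.27,.2]-(x0,y0)+.5)*10; cv2.circle(c,tuple(int(i) for i in q),3,col,-1)
cv2.imwrite("pics/s6.png",c)
```

```text
t 13.78 p [0.5811 0.0713 0.1908] F [ 11.9  -2.5 -20.4] M [-0.53 -1.78 -0.08] open 0.491 q [-0.83  0.43  0.77  1.9  -0.36  0.96 -1.22]
[ 0.09917696 -0.00042004  0.19281812] angle 0.5915968233021621 grip 83.60869288444519 dq 0.0008457682426594205
```

View pics/s6.png

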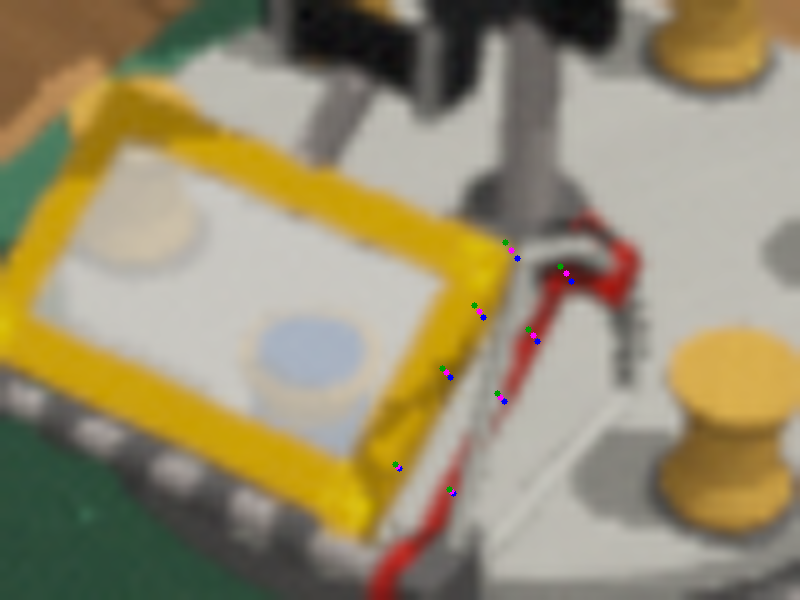

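The picture shows the guard's +y corner at crop (515,240), where the model at 0.595 puts it. The red bar passes through the 0.595 markers at about (533,336) and (501,397) to within about half a pixel. The blue cup lies under the guard and the grip holds at 84 N with the arm at rest, so I'm handing in.

```bash
python3 -c "
from workcell import manip
print(manip.job_done())"
```

```text
the job is handed in; nothing more can be done
None
```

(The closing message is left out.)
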